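Slant a culture tube and counter-hold the hidden pivot bolt

TASK

Move the capped tube from its white stand into the bore of the tilting cup on the steel bracket, standing upright and fully home, and let go of it. Then reach down into the narrow gap behind the bracket's front plate, grip the hidden hexagon bolt head by its flats while the cup is still upright, and turn it so that the cup's top leans to the side, all the way to its stop. Finish still gripping the bolt head, holding it from turning back against its return spring, not touching the tube, and leave the bottle, timer and dish where they are.

Things in the scene. Friction and masses are not known exactly. Their poses are not given: they have to be found in the camera images.
- bracket: Steel U-shaped bracket fixed to the worktop. Origin: centre of the underside of the front plate; x points from the front plate to the rear plate, away from the robot; y to the left, z up. Base 10 mm thick. Two upright plates, each 8 mm thick, 56 mm wide and 112 mm high with a half-round top, centred at x = 0 and x = 56 mm, leave a gap of 48 mm (x = 4 to 52 mm) open above and at the sides. The pivot bolt runs along x at 90 mm above the worktop (y = 0).
- bolt_head (a point): Plain steel hexagon head of the pivot bolt, 18 mm across flats, 16 mm long along the bolt, in the gap behind the front plate. Origin: its centre, 28 mm behind the bracket origin, y = 0, 90 mm above the worktop. x is the bolt axis. With joint spindle_turn at 0 two flats stand vertical and face left and right (its +y and -y), so it is gripped from straight above closing along y; the flats turn with the joint. The base lies 80 mm below it.
- spindle: Bolt, backing nut, cup and bolt head, one rigid turning part. Origin on the bolt axis in the middle of the front plate; x along the bolt towards its head, z up along the cup when upright.
- spindle_turn (a joint): Turning of bolt, nut and cup together about the bolt axis, rad. 0 = cup upright (a stop; a return spring keeps it there), 0.45 = fully leaned, against the other stop: the top of the cup and tube then leans towards the bracket's +y (left seen from the robot), i.e. a turn about the bracket's -x axis. The spring needs about 0.03 N m at 0 and 0.06 N m at 0.45, and turns the cup back if let go.
- cup_mouth (a point): Centre of the mouth of the tilting cup: an aluminium block 30 x 30 x 45 mm (its top face is at the mouth) on the front end of the bolt, 62 mm in front of the bracket origin (towards the robot). The mouth is 95 mm above the worktop and 5 mm above the bolt axis when upright. The bore is 16 mm wide, chamfered, and 40 mm deep; z along the bore.
- tube_centre (a point): Centre (half-way up, on the axis) of the capped tube: 100 mm tall, body 13 mm diameter, cap 16 mm diameter over the top 16 mm; z along the tube to the cap. It weighs about 20 g. Its lower 25 mm are in the stand at the start, and its lower 40 mm in the cup when home (centre then 10 mm above the mouth), so grip it from above some 20 to 30 mm above this centre.
- culture_tube: The same tube; origin at the centre of its foot.
- tube_stand: White plastic block 60 x 60 x 30 mm fixed to the worktop, with a 15 mm bore 25 mm deep that holds the tube upright. Origin: centre of its underside. It stands left or right of the bracket; to the right of the bracket a fixed black curb, 13 mm thick and 76 mm high, runs away from the robot along the worktop at y = -0.083 m.
- white_bottle: Bystander: white plastic bottle with screw cap, 52 mm diameter, 105 mm high; origin under its centre. It and the tube stand may have changed sides.
- bench_timer: Bystander: round bench timer, 62 mm diameter, 22 mm high; origin under its centre.
- petri_dish: Bystander: closed petri dish, 63 mm diameter, 15 mm high; origin under its centre.
Things that resemble listed ones, but are neither listed nor needed, are in the scene too. Leave any pink or turquoise look-alike of the bracket alone.

How it is judged:
By the outcome, as a careful person would: the job done as asked, in the order asked, and still so for the second after the job is handed in, while the arm keeps its last pose, push and grip.
It also fails if it takes over 48 s, if anything falls off the work surface, if the arm or the gripper's body presses on something with over 40 N, if the wrist force passes 120 N, or if a joint passes its speed limit or range.

ROBOT

A 6-joint arm with a two-finger parallel gripper is mounted at the origin on a cart in front of the work surface, level with it; the furniture and walls round the work are solid. World frame = base frame: x ahead of the robot, y to its left, z up, the work surface at z = 0. Lengths are in mm, angles in degrees, forces in N, time in s.
With the tool pointing down it reaches from about 350 to 725 mm from the base axis. Payload 4.3 kg.
Tool frame: the origin (TCP) lies between the finger pads; the fingertips stand 17 mm ahead of it and the grasp point (between the pads) lies 2 mm behind it; z points along the fingers, y is the line along which they close (so a half turn about z gives the same grasp; the last joint's range is limited). The gripper opens to 85 mm and grips with 20 to 120 N. Pads are 22 mm wide; open, the fingers measure 114 mm over their backs; the gripper's body (76 mm by 85 mm) begins 54 mm behind the grasp point. The pads swing forward as they close: fully open they stand 13 mm farther back than shut.
Start: joints at [-83.153, 21.618, 4.641, 73.018, 0, 83.68], TCP at [130.983, -559.918, 248.329] pointing down, gripper open.
Joint ranges: [-156.06, 156.06], [-48.1, 94.91], [-58.44, 69.94], [-101.28, 121.22], [-78.64, 73.56], [-180, 180]. Speed limits (degrees/s): [147.25, 147.25, 180, 180, 180, 180].

INTERFACE

Orientations are given as a 3x3 rotation matrix whose columns are the frame's x, y, z axes.
In Python, from bench import env, cams, workorder gives the robot as it stands.
- The arm moves only by the tool step_arm, never from a script. Its argument "plan" is text: rows parted by semicolons, each of 7 numbers parted by spaces: the shift along the tool's x, y, z in mm, then the turn, a rotation vector about the tool's x, y, z in degrees, then the finger opening in mm, from 0 to 85.4. In form: x y z rx ry rz claw; .... A call has 1 to 20 rows; each row shifts and turns the commanded pose from where the row before left it, along the tool's axes as they then stand; what a row does not reach is not made up. A row lasts 1/10 s, in which the tool goes at most 50 mm and 8.59 degrees, less where a joint would pass 70% of its speed; a pose out of reach is approached as far as the arm can. A call is refused whole if a number of a shift passes 50 or a number of a turn 8.59, either way. A call with a gripper value outside its range is refused whole. The fingers move at their own pace and stop on an object; "grip_force" is the grip in N (left out, the last holds). Time passes only in rows, so rows that do not move let the fingers close. It gives the time, the measured TCP pose, the force, the opening and the grip force at its end, in the units of the state.
- env.get_obs(): the state, without advancing time (a new reading comes with each control period).
- cams.grab_frame(name): name is "scene" or "top"; returns a dict with "img" (400x640x3 uint8, red, green, blue), "camera_matrix" (3x3 intrinsics, pixels), "k1" (the pictures are not rectified: a ray, as slopes to the right and down, at radius r is drawn at 1 + k1 r^2 times it, then the intrinsics apply), "rvec" (rotation vector, rad) and "tvec" (3), from world to camera coordinates, as OpenCV has them. Camera axes: x right, y down, z forward; pixel columns grow to the right and rows downward; lengths in mm; the calibration is good to about 2 mm. A picture is of the moment at which its call begins. There is no depth.
- workorder.job_done(): hands the job in; it is judged then, once.
The state is a dict: "time": time; "joint_pos": joint angles; "qd": joint speeds; "tau": joint torques, N m; "position": TCP position; "ee_rot": TCP orientation; "contact_force": force on the tool from outside, world axes, zero at the start; "moment": the same for the moment, N m; "opening": finger opening in mm; "gripper_force": force on a finger pad.
Only numpy, scipy, OpenCV 4.12 (cv2) and the standard library are available. Lean on these libraries where they do the work, as an engineer would, in place of code of your own. Each camera call takes 0.05 s, during which the arm holds its last target. There are 200 camera calls.

## Working session

There is one attempt and no reset: what is moved stays moved. The work goes in short steps, Python scripts to look and compute and a tool call to move; the robot and the scene stay as the last step left them, time stands still between calls to the robot, and variables do not carry over. Pictures are saved under pics/ and viewed, at most 10 in all, crops included, and the job is handed in when it is done.

Besides the shell and the picture viewer there is one more tool, called in YAML: its name, and indented under it one key for each argument. step_arm: Moves the arm, as the interface text tells. Its arguments: {"type":"object","properties":{"plan":{"type":"string"},"grip_force":{"type":"number"}},"required":["plan"]}

```bash
mkdir -p pics; cat > h.py <<'E'
import numpy as np, cv2
from bench import env, cams, workorder
def grab(name,fn=None):
    f=cams.grab_frame(name)
    if fn: cv2.imwrite('pics/'+fn,cv2.cvtColor(f['img'],cv2.COLOR_RGB2BGR))
    return f
def dist(f): return np.array([f['k1'],0,0,0,0],float)
def proj(f,P):
    return cv2.projectPoints(np.array(P,float).reshape(-1,1,3),np.array(f['rvec'],float),np.array(f['tvec'],float),np.array(f['camera_matrix'],float),dist(f))[0].reshape(-1,2)
def ray(f,uv):
    n=cv2.undistortPoints(np.array(uv,float).reshape(-1,1,2),np.array(f['camera_matrix'],float),dist(f)).reshape(-1,2)
    R=cv2.Rodrigues(np.array(f['rvec'],float))[0]
    return -R.T@np.array(f['tvec'],float).ravel(), np.c_[n,np.ones(len(n))]@R
def onz(f,uv,z):
    c,d=ray(f,uv); return c+d*((z-c[2])/d[:,2])[:,None]
E
python3 - <<'E'
from h import *
import pickle
for n in('scene','top'):
    f=grab(n,n+'1.png'); pickle.dump(f,open(n+'.pkl','wb'))
    print(n,ray(f,[[320,200]])[0],f['k1'])
o=env.get_obs();print(o['time'],o['position'],o['ee_rot'],o['opening'],o['contact_force'])
E
```

```text
scene [-158.47516462  822.99377131  761.95503976] -0.015737742535631982
top [ 391.46186767  -25.37963438 1506.51661591] -0.12264483060873231
0.1 [ 130.92057815 -559.33664973  247.45913076] [[ 9.73711885e-01  2.27783051e-01 -2.16866358e-04]
 [ 2.27783065e-01 -9.73710219e-01  1.81257761e-03]
 [ 2.01709469e-04 -1.81432684e-03 -9.99998334e-01]] 85.16622264925356 [ 0.17153091 -0.37079428 -0.52565713]
```

View pics/scene1.png

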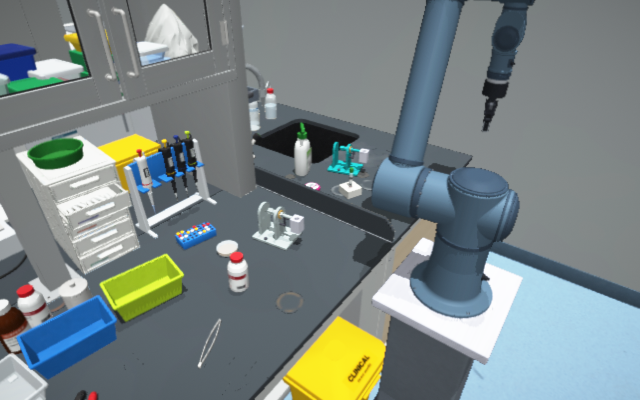

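View pics/top1.png

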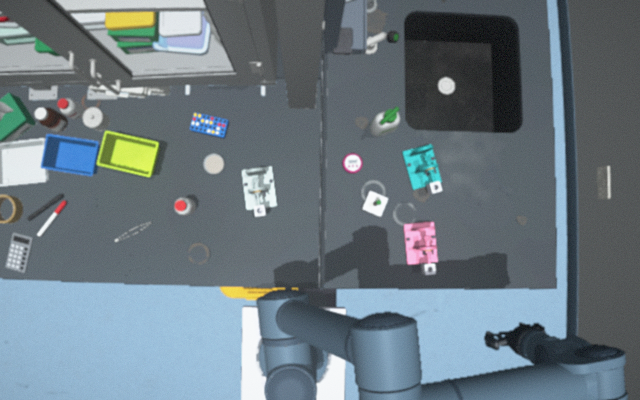

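```bash
python3 - <<'E'
from h import *
t=cv2.imread('pics/top1.png');s=cv2.imread('pics/scene1.png')
a=cv2.resize(t[155:225,235:285],None,fx=8,fy=8,interpolation=2)[:, :400]
b=cv2.resize(t[175:225,350:400],None,fx=8,fy=8,interpolation=2)
c=cv2.resize(s[195:255,245:310],None,fx=6,fy=6,interpolation=2)
d=cv2.resize(s[165:215,325:375],None,fx=6,fy=6,interpolation=2)
im=np.zeros((600,800,3),np.uint8)
im[:560//2*1,:0]=0
A=cv2.resize(t[155:225,235:285],(214,300),interpolation=2)
def put(x,y,src,x0,y0,w,h,k):
    p=cv2.resize(src[y0:y0+h,x0:x0+w],None,fx=k,fy=k,interpolation=cv2.INTER_CUBIC); im[y:y+p.shape[0],x:x+p.shape[1]]=p
put(0,0,t,235,160,50,60,5); put(0,300,t,350,180,60,60,5)   # top crops k=5
put(300,0,s,250,198,62,50,6); put(300,300,s,300,160,80,50,6)
cv2.imwrite('pics/z1.png',im)
E
```

```text
(no output)
```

View pics/z1.png

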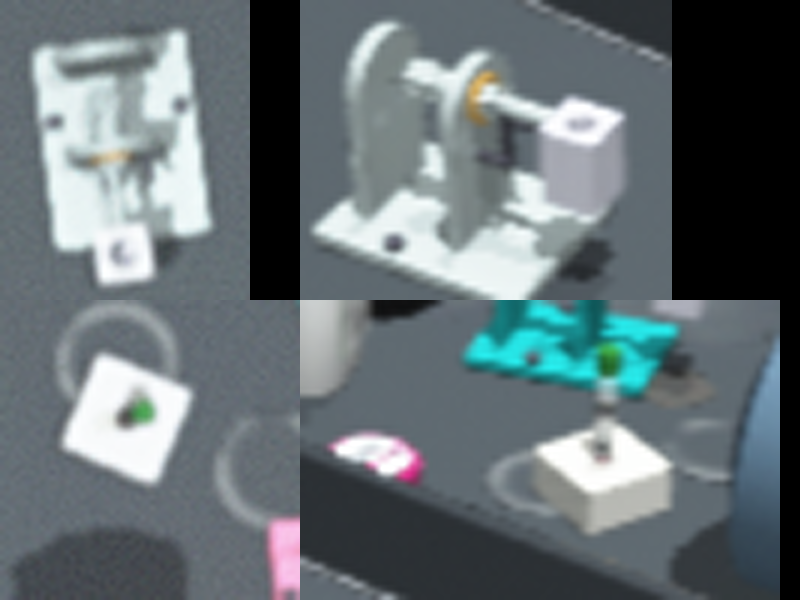

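```bash
cat > m.py <<'E'
from h import *
import pickle
T=pickle.load(open('top.pkl','rb'));S=pickle.load(open('scene.pkl','rb'))
def px(L,x0,y0,k,ox,oy): L=np.array(L,float); return np.c_[(L[:,0]-ox+.5)/k-.5+x0,(L[:,1]-oy+.5)/k-.5+y0]
tb=lambda L:px(L,235,160,5,0,0); tt=lambda L:px(L,350,180,5,0,300)
sb=lambda L:px(L,250,198,6,300,0); st=lambda L:px(L,300,160,6,300,300)
def tri(a,b):
    c1,d1=ray(T,a);c2,d2=ray(S,b);d1=d1[0];d2=d2[0]
    s=np.linalg.lstsq(np.c_[d1,-d2],c2-c1,rcond=None)[0]
    p,q=c1+s[0]*d1,c2+s[1]*d2; return p,q
if __name__=='__main__':
    np.set_printoptions(precision=1,suppress=True)
    print('mouth top',onz(T,tb([[124,254]]),95),'scene',onz(S,sb([[582,122]]),95),tri(tb([[124,254]]),sb([[582,122]])))
    print('cup corners',onz(T,tb([[94,226],[150,222],[157,280],[99,287]]),95))
    print('base',b:=onz(T,tb([[33,48],[186,32],[213,232],[55,248]]),10))
    print('base scene',onz(S,sb([[313,230],[522,300]]),10))
    for i,j in((3,0),(2,1)): d=b[j]-b[i];print(np.degrees(np.arctan2(d[1],d[0])),np.linalg.norm(d))
    for i,j in((1,0),(2,3)): d=b[j]-b[i];print(np.degrees(np.arctan2(-d[0],d[1])),np.linalg.norm(d))
    print('plates tops front',onz(T,tb([[70,155],[172,150]]),90), 'rear',onz(T,tb([[60,65],[165,55]]),90))
    s=onz(T,tt([[106,352],[192,388],[155,486],[62,444]]),30);print('stand',s,s.mean(0))
    ss=onz(S,st([[535,463],[604,420],[671,462],[600,508]]),30);print('stand sc',ss,ss.mean(0))
    print('cap top',onz(T,tt([[143,410]]),101),'sc cap mid',onz(S,st([[610,358]]),97))
E
python3 m.py
```

```text
mouth top [[442.3 103.9  95. ]] scene [[443.2 103.6  95. ]] (array([442.3, 103.9,  95.5]), array([442.7, 104.2,  95.5]))
cup corners [[458.2 121.7  95. ]
 [461.1  89.2  95. ]
 [427.5  84.4  95. ]
 [422.9 118.   95. ]]
base [[571.9 171.2  10. ]
 [583.4  76.6  10. ]
 [459.8  57.2  10. ]
 [448.3 154.3  10. ]]
base scene [[570.  171.3  10. ]
 [447.2 148.8  10. ]]
7.758292051176511 124.76367081504863
8.896916867440073 125.10372993368189
6.949284100353619 95.32349396681775
6.785139037240772 97.81409195819852
plates tops front [[499.7 137.3  90. ]
 [503.7  77.7  90. ]] rear [[552.5 144.5  90. ]
 [559.4  83.1  90. ]]
stand [[ 512.6 -228.4   30. ]
 [ 491.5 -281.4   30. ]
 [ 431.3 -259.1   30. ]
 [ 456.  -201.9   30. ]] [ 472.8 -242.7   30. ]
stand sc [[ 503.  -212.5   30. ]
 [ 497.9 -282.7   30. ]
 [ 437.5 -263.9   30. ]
 [ 443.4 -192.7   30. ]] [ 470.4 -237.9   30. ]
cap top [[ 473.4 -240.5  101. ]] sc cap mid [[ 475.1 -246.8   97. ]]
```

step_arm:
  plan: "0 0 0 0 0 5.4 85; 32 -22 4 0 0 0 85; 32 -22 4 0 0 0 85; 32 -22 4 0 0 0 85; 32 -22 6 0 0 0 85; 32 -22 6 0 0 0 85; 32 -22 6 0 0 0 85; 32 -22 8 0 0 0 85; 32 -22 8 0 0 0 85; 32 -22 8 0 0 0 85; 32 -22 8 0 0 0 85; 32 -22 8 0 0 0 85; 30 -26 8 0 0 0 85; 0 0 0 0 0 0 85; 0 0 0 0 0 0 85; 0 0 0 0 0 0 85"
  grip_force: 40

```text
time: 1.7
position: [472.7, -243.4, 170.3]
ee_rot: [[0.991, 0.134, -0.001], [0.134, -0.991, -0.0], [-0.001, 0.0, -1.0]]
contact_force: [-0.4, -0.5, 0.5]
opening: 84.8
gripper_force: 0.0
```

step_arm:
  plan: "1 -2 30 0 0 0 85; 0 0 30 0 0 0 85; 0 0 25 0 0 0 85; 0 0 7 0 0 0 85; 0 0 0 0 0 0 60; 0 0 0 0 0 0 40; 0 0 0 0 0 0 25; 0 0 0 0 0 0 18; 0 0 0 0 0 0 10; 0 0 0 0 0 0 10; 0 0 0 0 0 0 10; 0 0 0 0 0 0 10; 0 0 0 0 0 0 10; 0 0 0 0 0 0 10"
  grip_force: 30

```text
time: 3.1
position: [474.8, -241.1, 79.2]
ee_rot: [[0.991, 0.135, 0.002], [0.135, -0.991, -0.001], [0.002, 0.001, -1.0]]
contact_force: [0.4, -0.2, 5.2]
opening: 14.8
gripper_force: 29.1
```

```bash
python3 - <<'E'
from h import *
f=grab('scene');g=cv2.cvtColor(f['img'],cv2.COLOR_RGB2BGR)
cv2.imwrite('pics/g1.png',cv2.resize(g[120:220,290:410],None,fx=6,fy=6,interpolation=2))
E
```

```text
(no output)
```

View pics/g1.png

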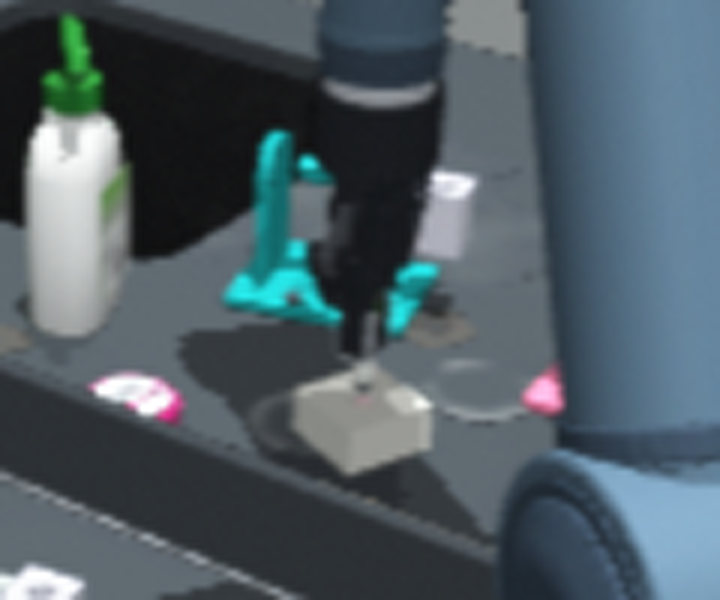

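step_arm:
  plan: "0 0 -5 0 0 0 10; 0 0 -10 0 0 0 10; 0 0 -20 0 0 0 10; 0 0 -30 0 0 0 10; 0 0 -30 0 0 0 10; 0 0 -20 0 0 0 10; 1 -20 0 0 0 0 10; 1 -30 0 0 0 0 10; 2 -40 0 0 0 0 10; 2 -40 0 0 0 0 10; 2 -40 0 0 0 0 10; 2 -40 0 0 0 0 10; 2 -40 0 0 0 0 10; 2 -40 0 0 0 0 10; 1 -30 0 0 0 0 10; 0 -20 0 0 0 0 10; 0 -6 0 0 0 0 10; 0 0 0 0 0 0 10; 0 0 0 0 0 0 10; 0 0 0 0 0 0 10"

```text
time: 5.15
position: [442.3, 103.3, 193.3]
ee_rot: [[0.991, 0.134, 0.0], [0.134, -0.991, -0.0], [0.0, 0.0, -1.0]]
contact_force: [-0.5, 0.3, -0.4]
opening: 14.5
gripper_force: 29.3
```

```bash
python3 - <<'E'
from h import *
import pickle
f=grab('scene');pickle.dump(f,open('s2.pkl','wb'));g=cv2.cvtColor(f['img'],cv2.COLOR_RGB2BGR)
p=proj(f,[[442.5,104,95],[442.5,104,140]]);print(p)
u,v=(int(p[0][0])-50,int(p[0][1])-60);print(u,v)
a=cv2.resize(g[v:v+75,u:u+100],None,fx=8,fy=8,interpolation=2)
cv2.imwrite('pics/g2.png',a)
E
```

```text
[[296.68342865 218.0564067 ]
 [296.37126906 205.32555365]]
246 158
```

View pics/g2.png

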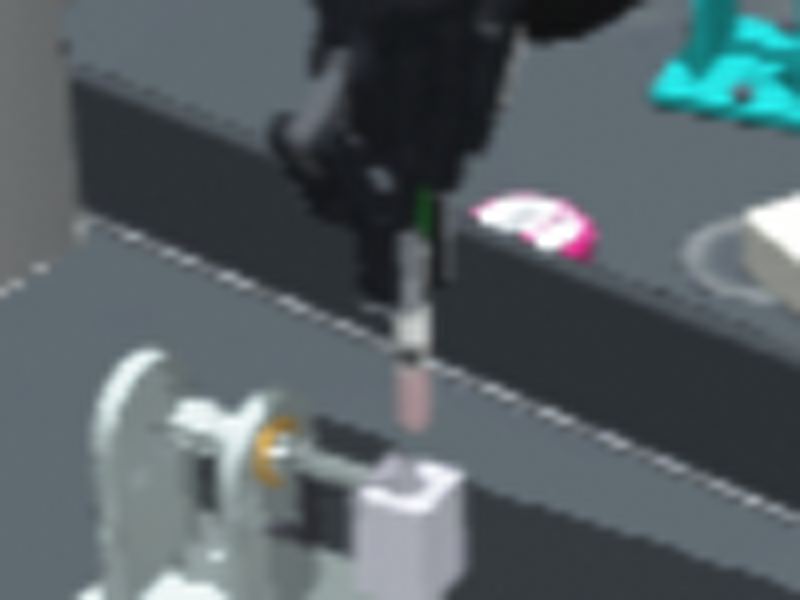

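step_arm:
  plan: "0.8 -0.6 8 0 0 0 10; 0 0 8 0 0 0 10; 0 0 6 0 0 0 10; 0 0 3 0 0 0 10; 0 0 3 0 0 0 10; 0 0 3 0 0 0 10; 0 0 0 0 0 0 10; 0 0 0 0 0 0 10"

```text
time: 6.0
position: [443.0, 104.9, 162.4]
ee_rot: [[0.991, 0.135, 0.001], [0.135, -0.991, -0.0], [0.001, 0.0, -1.0]]
contact_force: [0.2, 0.1, -1.0]
opening: 14.8
gripper_force: 30.2
```

step_arm:
  plan: "0 0 5 0 0 0 10; 0 0 6 0 0 0 10; 0 0 6 0 0 0 10; 0 0 5 0 0 0 10; 0 0 4 0 0 0 10; 0 0 3 0 0 0 10; 0 0 0 0 0 0 10; 0 0 0 0 0 0 10"

```text
time: 6.8
position: [442.7, 104.9, 133.2]
ee_rot: [[0.991, 0.135, -0.0], [0.135, -0.991, -0.0], [-0.0, 0.0, -1.0]]
contact_force: [1.2, -0.4, -0.5]
opening: 14.2
gripper_force: 30.2
```

step_arm:
  plan: "0 0 1.5 0 0 0 10; 0 0 1 0 0 0 10; 0 0 1 0 0 0 10; 0 0 1 0 0 0 10; 0 0 1 0 0 0 10; 0 0 0 0 0 0 10; 0 0 0 0 0 0 10"

```text
time: 7.5
position: [444.3, 105.0, 129.1]
ee_rot: [[0.991, 0.135, 0.003], [0.135, -0.991, 0.0], [0.003, 0.0, -1.0]]
contact_force: [-0.6, -0.3, 8.1]
opening: 14.9
gripper_force: 30.3
```

step_arm:
  plan: "0 0 0 0 0 0 25; 0 0 0 0 0 0 40; 0 0 0 0 0 0 40; 0 0 0 0 0 0 40; 0 0 -5 0 0 0 40; 0 0 -20 0 0 0 40; 0 0 -30 0 0 0 40; 0 0 -30 0 0 0 40; 0 0 -30 0 0 0 40; 0 0 0 0 0 0 40; 0 0 0 0 0 0 40"

```text
time: 8.6
position: [443.4, 105.0, 243.5]
ee_rot: [[0.991, 0.135, 0.002], [0.135, -0.991, 0.0], [0.002, 0.0, -1.0]]
contact_force: [-0.9, -1.1, -0.6]
opening: 40.4
gripper_force: 0.0
```

```bash
python3 - <<'E'
from h import *
import pickle
f=grab('scene');g=cv2.cvtColor(f['img'],cv2.COLOR_RGB2BGR)
t=grab('top');h=cv2.cvtColor(t['img'],cv2.COLOR_RGB2BGR)
pickle.dump((f,t),open('s3.pkl','wb'))
a=cv2.resize(g[178:253,246:312],None,fx=6,fy=6,interpolation=2)
b=cv2.resize(h[150:225,230:290],None,fx=6,fy=6,interpolation=2)
cv2.imwrite('pics/g3.png',np.hstack([a,b]));print(a.shape,b.shape)
print(proj(f,[[442.5,104,95],[442.5,104,155],[442.5,104,139]]))
E
```

```text
(450, 396, 3) (450, 360, 3)
[[296.68342865 218.0564067 ]
 [296.26432867 200.95825095]
 [296.3783461  205.61446342]]
```

View pics/g3.png

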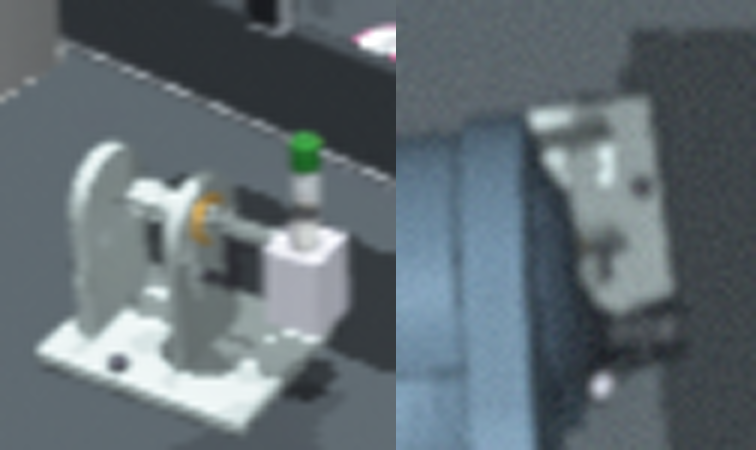

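step_arm:
  plan: "20 0 0 0 0 0 45; 30 0 0 0 0 0 45; 25 0.6 0 0 0 0 45; 14 0 0 0 0 0 45; 0 0 30 0 0 0 45; 0 0 30 0 0 0 45; 0 0 20 0 0 0 45; 0 0 15 0 0 0 45; 0 0 0 0 0 0 45; 0 0 0 0 0 0 45"

```text
time: 9.7
position: [530.1, 116.2, 146.9]
ee_rot: [[0.991, 0.135, -0.003], [0.135, -0.991, -0.0], [-0.003, 0.0, -1.0]]
contact_force: [0.1, 0.2, 1.1]
opening: 45.0
gripper_force: 0.0
```

```bash
python3 - <<'E'
from h import *
f=grab('scene');g=cv2.cvtColor(f['img'],cv2.COLOR_RGB2BGR)
cv2.imwrite('pics/g4.png',cv2.resize(g[150:250,235:345],None,fx=6,fy=6,interpolation=2))
print(env.get_obs()['joint_pos'])
E
```

```text
[ 5.67147188e+00  2.08966756e+01 -1.16723528e+01  5.74586775e+01
 -5.63322522e-03  1.77906915e+02]
```

View pics/g4.png

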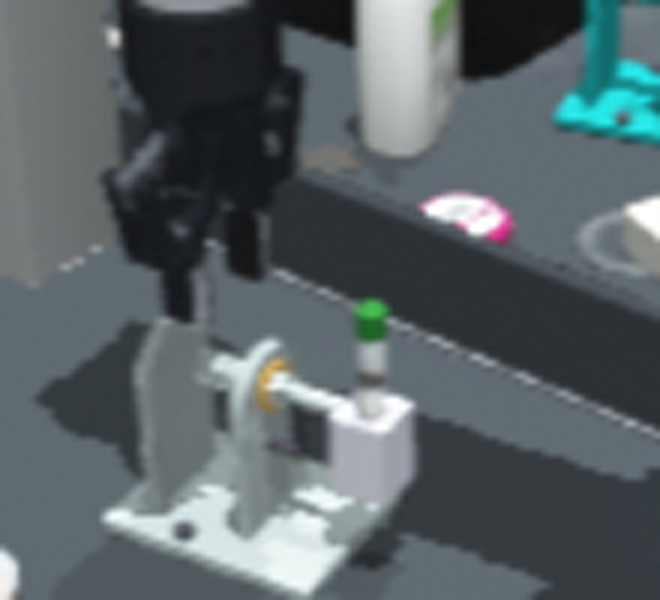

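step_arm:
  plan: "0 0 -10 0 0 -8.5 45; 0 0 0 0 0 -8.5 45; 0 0 0 0 0 -8.5 45; 0 0 0 0 0 -8.5 45; 0 0 0 0 0 -8.5 45; 0 0 0 0 0 -8.5 45; 0 0 0 0 0 -8.5 45; 0 0 0 0 0 -8.5 45; 0 0 0 0 0 -8.5 45; 0 0 0 0 0 -8.5 45; 0 0 0 0 0 -8.5 45; 0 0 0 0 0 -8.5 45; 0 0 0 0 0 -8.5 45; 0 0 0 0 0 -8.5 45; 0 0 0 0 0 -8.5 45; 0 0 0 0 0 -8.5 45; 0 0 0 0 0 -8.5 45; 0 0 0 0 0 -8.5 45; 0 0 0 0 0 -8.5 45; 0 0 0 0 0 -8.5 45"

```text
time: 11.75
position: [531.9, 116.4, 159.1]
ee_rot: [[-0.999, 0.033, 0.002], [0.033, 0.999, 0.0], [-0.002, 0.0, -1.0]]
contact_force: [0.6, 1.0, 0.7]
opening: 45.0
gripper_force: 0.0
```

step_arm:
  plan: "0 0 0 0 0 -5 45; 0 0 0 0 0 -5 45; 0 0 0 0 0 0 45; 0 0 0 0 0 0 45"

```text
time: 12.15
position: [531.6, 116.4, 158.6]
ee_rot: [[-0.991, -0.133, 0.002], [-0.133, 0.991, 0.0], [-0.002, -0.0, -1.0]]
contact_force: [0.3, 0.1, 0.5]
opening: 44.8
gripper_force: 0.0
```

step_arm:
  plan: "0 0 15 0 0 0 45; 0 0 20 0 0 0 45; 0 0 20 0 0 0 45; 0 0 10 0 0 0 45; 0 0 5.5 0 0 0 40; 0 0 0 0 0 0 30; 0 0 0 0 0 0 24; 0 0 0 0 0 0 21; 0 0 0 0 0 0 15; 0 0 0 0 0 0 12; 0 0 0 0 0 0 12; 0 0 0 0 0 0 12; 0 0 0 0 0 0 12"
  grip_force: 30

```text
time: 13.45
position: [531.8, 117.1, 88.3]
ee_rot: [[-0.991, -0.136, 0.002], [-0.136, 0.991, 0.002], [-0.002, 0.001, -1.0]]
contact_force: [-1.6, 3.4, 5.2]
opening: 17.7
gripper_force: 30.4
```

step_arm:
  plan: "0 0.3 0 0 0 0 12; 0 0 0 0 0 0 12; 0 0 0 0 0 0 12; 0 -0.06 0 2 0 0 12; 0 -0.06 0 2 0 0 12; 0 -0.06 0 2 0 0 12; 0 -0.06 0 2 0 0 12; 0 -0.06 0 2 0 0 12; 0 0 0 0 0 0 12; 0 0 0 0 0 0 12"
  grip_force: 60

```text
time: 14.45
position: [531.9, 116.9, 88.5]
ee_rot: [[-0.991, -0.134, 0.026], [-0.136, 0.976, -0.172], [-0.002, -0.174, -0.985]]
contact_force: [-1.2, 2.1, 6.9]
opening: 16.6
gripper_force: 59.2
```

```bash
python3 - <<'E'
from h import *
o=env.get_obs();print(o['joint_pos'],o['moment'])
E
```

```text
[ 11.10433185  24.92124548 -15.8512167   49.68357609 -10.00937607
   3.33348272] [0.44373734 0.27985682 0.14411679]
```

step_arm:
  plan: "0 -0.06 0 2 0 0 12; 0 -0.06 0 2 0 0 12; 0 -0.06 0 2 0 0 12; 0 -0.06 0 2 0 0 12; 0 -0.06 0 2 0 0 12; 0 -0.06 0 2 0 0 12; 0 -0.06 0 2 0 0 12; 0 -0.04 0 1.5 0 0 12; 0 0 0 0 0 0 12; 0 0 0 0 0 0 12"
  grip_force: 60

```text
time: 15.45
position: [532.0, 116.5, 88.6]
ee_rot: [[-0.991, -0.122, 0.061], [-0.136, 0.894, -0.427], [-0.002, -0.431, -0.902]]
contact_force: [-2.1, 3.6, 7.7]
opening: 17.0
gripper_force: 59.6
```

```bash
python3 - <<'E'
from h import *
o=env.get_obs();print(o['joint_pos'],o['moment'])
f=grab('scene');g=cv2.cvtColor(f['img'],cv2.COLOR_RGB2BGR)
cv2.imwrite('pics/g5.png',cv2.resize(g[170:250,245:345],None,fx=8,fy=7.5,interpolation=2))
E
```

```text
[ 18.7899178   29.25116394 -12.8054946   53.02071718 -25.05889328
  12.11866808] [ 0.44194128  0.31534027 -0.00348846]
```

View pics/g5.png

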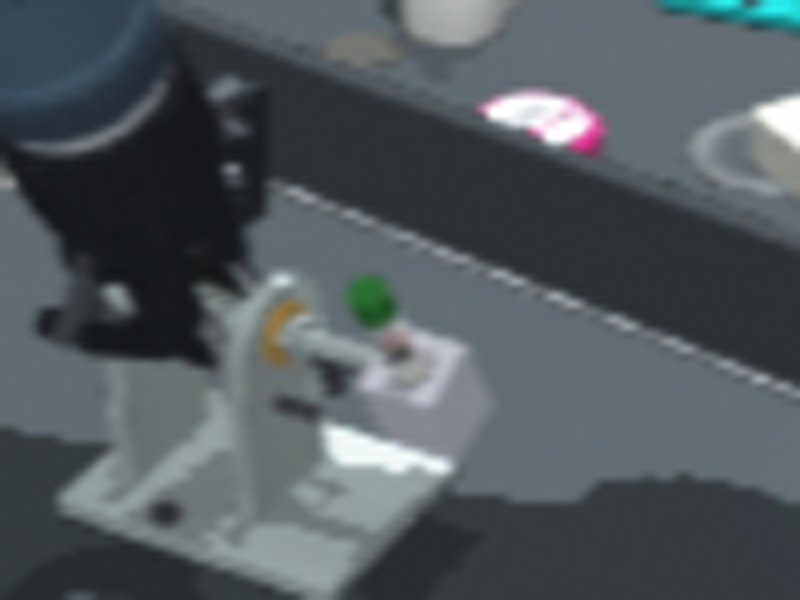

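step_arm:
  plan: "0 0 0 1 0 0 12; 0 0 0 1 0 0 12; 0 0 0 1 0 0 12; 0 0 0 0 0 0 12; 0 0 0 0 0 0 12; 0 0 0 0 0 0 12"
  grip_force: 80

```text
time: 16.1
position: [531.9, 116.5, 88.6]
ee_rot: [[-0.991, -0.118, 0.067], [-0.136, 0.871, -0.472], [-0.002, -0.477, -0.879]]
contact_force: [-2.0, 3.1, 7.4]
opening: 16.4
gripper_force: 78.1
```

```bash
python3 - <<'E'
from h import *
o=env.get_obs();print(o['moment'],o['qd'])
E
```

```text
[ 0.86214054  0.30949739 -0.01868073] [ 0.02186454 -0.09137202 -0.01861554 -0.10391944  0.03364644 -0.02159001]
```

```bash
python3 -c "
from h import *
print(workorder.job_done())"
```

```text
the job is handed in; nothing more can be done
None
```

I put the tube fully home in the cup and let go. I then gripped the bolt head and turned it until the turning moment jumped by 0.42 N m, which I read as the stop. I handed the job in at about 16 s, still gripping at 80 N; the full lean is inferred from that jump, with no picture taken after it.

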